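# Square a sanding board into the bench fence

## Task

Push the padded sanding board along the bench top until one of its long edges lies flush against the long bar of the aluminium fence and its end is right up against the fence's short end stop, so that it sits square in the corner. Only push it, steadily, with the fingers: never lift, tip or knock it, and leave the felt wheel, tumbler, compound bar and spray can where they stand. Finish with the hand clear.

Things in the scene. Friction and masses are not known exactly. Their poses are not given: they have to be found in the camera images.
- board: padded sanding board: flat wooden board, black firm pad on top, loose on the bench; 96 (own x) x 140 (own y) x 24 mm high (wood 18, pad 86 x 130 x 6). Origin: centre of underside. 0.25 to 0.5 kg, slides with 1 to 6 N. Starts on the robot's side of the long bar, long edges within 20 degrees of the bar's direction. Too wide for most grippers.
- fence: L-shaped aluminium fence fixed to the bench, 30 mm high. Long bar: 30 mm thick, along its y from -190 to +150 mm, working face at x = 0, facing -x (the robot). Short end stop at the +y end: 20 mm thick, from x = 0 to -100 mm, working face at y = +130 mm, facing -y. Origin: bench level, in the long bar's face. The seated board's centre is at x = -48, y = +60 mm.
- corner (a point): the inner corner of the fence at bench level, where the working faces of long bar and end stop meet; axes as the fence's
- felt_wheel: bystander: brown polishing wheel lying flat, 90 mm across, 24 mm high, 16 mm hole; origin at the centre of its underside
- tumbler: bystander: glass tumbler, 68 mm across, 85 mm high; origin at the centre of its underside
- compound_bar: bystander: reddish-brown bar of polishing compound, 50 x 90 x 35 mm; origin at the centre of its underside
- spray_can: bystander: red spray can, 50 mm across, 150 mm high; origin at the centre of its underside

How it is judged:
By the outcome, as a careful person would: the job done as asked, in the order asked, and still so for the second after the job is handed in, with the robot touching nothing.
It also fails if it takes over 42 s, if anything falls off the work surface, if the arm or the gripper's body presses on something with over 40 N, if the wrist force passes 120 N, or if a joint passes its speed limit or range.

## Robot

A 6-joint arm with a two-finger parallel gripper is mounted at the origin on the work surface. World frame = base frame: x ahead of the robot, y to its left, z up, the work surface at z = 0. Lengths are in m, angles in rad, forces in N, time in s.
With the tool pointing down it reaches from about 0.35 to 0.775 m from the base axis. Payload 5.5 kg.
Tool frame: the origin (TCP) lies midway between the tips of the shut fingers; the grasp point (between the pads) lies grip_point_offset behind it (grip_point_offset is the distance from the TCP to the grasp point, in m); z points along the fingers, y is the direction in which the jaws open and shut (so a half turn about z gives the same grasp; the last joint's range is limited). The gripper opens to 85 mm and grips with 20 to 120 N. Pads are 22 mm wide; open, the fingers measure 114 mm over their backs; the gripper's body (76 mm by 85 mm) begins 54 mm behind the grasp point. The pads swing forward as they close: fully open they stand 13 mm farther back than shut.
Start: joints at [-0.14, 0.313, 0.046, 1.304, 0, 1.431], TCP at [0.575, -0, 0.231] pointing down, gripper open.
Joint ranges: [-2.76, 2.76], [-0.86, 1.69], [-1.03, 1.26], [-2.2, 2.34], [-1.47, 1.5], [-3.14, 3.14]. Speed limits (rad/s): [2.57, 2.57, 3.14, 3.14, 3.14, 3.14].

## Interface

Orientations are given as a unit quaternion [w, x, y, z].
In Python, from workcell import * gives the robot as it stands.
- The arm moves only by the tool send_rows, never from a script. Its argument "series" is one flat list of numbers, 7 for each row, row after row: the shift along the tool's x, y, z in cm, then the turn, a rotation vector about the tool's x, y, z in degrees, then the opening, from 0 (shut) to 1 (fully open). A call has 1 to 10 rows; each row is the pose to reach, as a shift and turn from the pose commanded when the call began, along the tool's axes at that moment; what a row does not reach only later rows make up. A row lasts 1/12 s, in which the tool goes at most 41.7 mm and 7.16 degrees, less where a joint would pass 70% of its speed; a pose out of reach is approached as far as the arm can. A call with a gripper value outside its range is refused whole. The fingers move at their own pace and stop on an object; "newtons" is the grip in N (left out, the last holds). Time passes only in rows, so rows that repeat a pose let the fingers close. It gives the time, the measured TCP pose, the force and the opening at its end, in the units of the state.
- get_state(): the state, without advancing time (a new reading comes with each control period).
- read_camera(name): name is "scene" or "side" or "wrist"; returns the picture (384x512x3 uint8, blue, green, red); there is no depth.
- camera_info(name): a dict with "K" (3x3 intrinsics, pixels), "D" ([k1, k2, p1, p2, k3] as OpenCV has them; the pictures are not rectified), "xyz" and "attitude" of the camera in the world. Camera axes: x right, y down, z forward; pixel columns grow to the right and rows downward; lengths in m; the calibration is good to about 2 mm. A picture is of the moment at which its call begins: read the wrist's pose just before it. camera_info takes no time and is no camera call; for the wrist camera it gives the pose at the moment of the call.
- hand_in(): hands the job in, once; it reports no verdict.
Trained networks look in the newest picture that a camera, given by its name, has taken for a name from the list of things; names that differ only in an ending like _2 or _b are one class to them, and where a whole thing is asked for, a point or a joint stands for the part that bears it (a point fixed in the world has none). Each returns a list of dicts, best first, with "p" (0 to 1); they miss things now and then, are a little off and sometimes report something else, mostly with a low value. They report only what shows in the picture. A call takes as long as a camera call.
- silhouettes(camera, label): "pixels" (384x512 bool, what is visible of it) and "box" ([left, top, width, height] in pixels, round what is visible of it).
The state is a dict: "clock": time; "joint_pos": joint angles; "qvel": joint speeds; "tau": joint torques, N m; "tcp_pos": TCP position; "orientation": TCP orientation; "wrist_force": force on the tool from outside, world axes, zero at the start; "ft_torque": the same for the moment, N m; "finger_gap": finger opening in m.
Only numpy, scipy, OpenCV 4.12 (cv2) and the standard library are available. Lean on these libraries where they do the work, as an engineer would, in place of code of your own. Each camera call takes 0.05 s, during which the arm holds its last target. There are 200 camera calls.

## Working session

There is one attempt and no reset: what is moved stays moved. The work goes in short steps, Python scripts to look and compute and a tool call to move; the robot and the scene stay as the last step left them, time stands still between calls to the robot, and variables do not carry over. Pictures are saved under pics/ and viewed, about 8 in all and at most 12, crops included, and the job is handed in when it is done.

Besides the shell and the picture viewer there is one more tool, called after "Request:" as name(argument=value, ...), one argument or row to a line, values as JSON. send_rows: Moves the arm, as the interface text tells. Its arguments: {"type":"object","properties":{"series":{"type":"array"},"newtons":{"type":"number"}},"required":["series"]}

```bash
mkdir -p pics; ls; cat > h.py <<'E'
from workcell import *
import numpy as np, cv2
from scipy.spatial.transform import Rotation as R
def cam(n):
    c=camera_info(n);return c
def camR(c):
    a=np.array(c["attitude"],float)
    if a.size==9:return a.reshape(3,3)
    return R.from_quat(a[[1,2,3,0]]).as_matrix()
def proj(c,P):
    M=camR(c);P=(np.atleast_2d(P)-np.array(c["xyz"]))@M
    return cv2.projectPoints(P.reshape(-1,1,3),np.zeros(3),np.zeros(3),np.array(c["K"],float),np.array(c["D"],float))[0].reshape(-1,2)
def ray(c,uv,z):
    u=cv2.undistortPoints(np.array(uv,float).reshape(-1,1,2),np.array(c["K"],float),np.array(c["D"],float)).reshape(-1,2)
    d=np.c_[u,np.ones(len(u))]@camR(c).T;o=np.array(c["xyz"])
    return o+d*((z-o[2])/d[:,2])[:,None]
E
python3 - <<'E'
from h import *
s=get_state();print(s)
ims=[]
for n in["scene","side"]:
    c=camera_info(n);print(n,c);im=read_camera(n);cv2.imwrite(f"pics/{n}0.png",im)
    for l in["board","fence","felt_wheel","tumbler","compound_bar","spray_can"]:
        for r in silhouettes(n,l)[:2]:
            np.save(f"pics/{n}_{l}.npy",r["pixels"]) if r["p"]>.5 else 0
            q=cv2.findContours(r["pixels"].astype(np.uint8),0,2)[0];k=max(q,key=cv2.contourArea)
            b=cv2.boxPoints(cv2.minAreaRect(k));print(n,l,round(r["p"],2),r["box"],ray(c,b,.02)[:,:2].round(3).tolist())
E
```

```text
pics
{'clock': 0.0, 'joint_pos': array([-1.39603771e-01,  3.14036601e-01,  4.49821149e-02,  1.30362231e+00,
       -3.82416622e-05,  1.43120569e+00]), 'qvel': array([-0.0005732 ,  0.00244045,  0.00048935,  0.00106848, -0.00022119,
       -0.00043976]), 'tau': array([-2.90074182e-03, -4.80629075e+01,  2.98531097e+01,  1.95313990e-02,
       -3.83516899e-04, -4.27451073e-05]), 'tcp_pos': array([5.74479082e-01, 4.98085908e-05, 2.30389579e-01]), 'orientation': array([-7.39379469e-04,  7.07111100e-01,  7.07101837e-01, -5.81138561e-04]), 'wrist_force': array([-0.34090505,  0.09550769, -0.72009426]), 'ft_torque': array([-0.01419142, -0.00780903,  0.01559037]), 'finger_gap': 0.08556918447601705}
scene {'K': array([[480.91728146,   0.        , 252.04130221],
       [  0.        , 480.91728146, 192.41355405],
       [  0.        ,   0.        ,   1.        ]]), 'D': array([-0.16052548,  0.        ,  0.        ,  0.        ,  0.        ]), 'xyz': array([1.09455327, 0.62160425, 1.07529304]), 'attitude': array([-0.10296194,  0.31330308,  0.89609095, -0.29708759])}
scene board 0.91 [241.5, 166.6, 
[... 1225 characters left out ...]
       ]), 'xyz': array([-0.00496853, -0.87944597,  1.2513114 ]), 'attitude': array([-0.33222793,  0.89137851, -0.29078143,  0.10254327])}
side board 0.6 [227.4, 177.8, 34.2, 39.1] [[0.549, 0.097], [0.646, 0.054], [0.571, -0.082], [0.48, -0.041]]
side fence 0.94 [222.7, 135.3, 73.8, 66.8] [[0.666, 0.228], [0.769, 0.262], [0.744, -0.111], [0.654, -0.131]]
side felt_wheel 0.83 [336.9, 258.1, 27.4, 27.9] [[0.643, -0.366], [0.718, -0.422], [0.649, -0.494], [0.577, -0.44]]
side compound_bar 0.6 [282.9, 283.1, 24.9, 33.4] [[0.448, -0.339], [0.508, -0.35], [0.476, -0.452], [0.419, -0.441]]
side spray_can 0.8 [157.0, 113.8, 11.3, 37.2] [[0.517, 0.559], [0.568, 0.539], [0.483, 0.335], [0.436, 0.354]]
```

View pics/scene0.png

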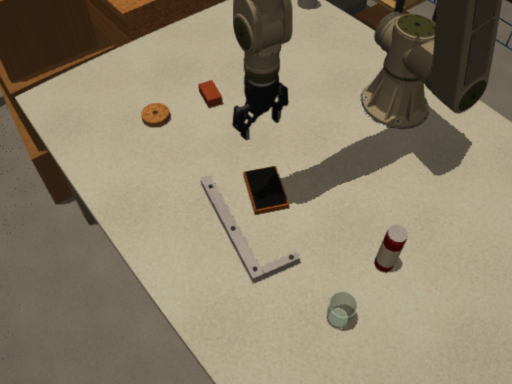

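View pics/side0.png

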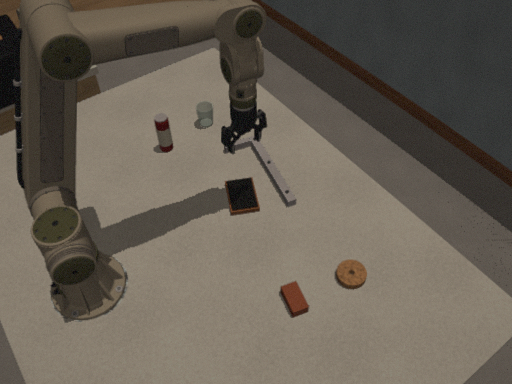

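The scene shows the board at about (267,190), the fence's L with its inner corner at about (258,263), and the bystanders clear of the area. Next I fit the model outlines to the masks.

```bash
cat >> h.py <<'E'
from scipy.optimize import minimize
def prism(poly,h): return [np.array([[x,y,z] for x,y in poly]) for z in(0,h)]
BOARD=[(np.array([(-.048,-.07),(.048,-.07),(.048,.07),(-.048,.07)]),.018)]
BOARD+=[(np.array([(-.043,-.065),(.043,-.065),(.043,.065),(-.043,.065)]),.024)]
FENCE=[(np.array([(0,-.19),(.03,-.19),(.03,.15),(0,.15)]),.03),(np.array([(-.1,.13),(0,.13),(0,.15),(-.1,.15)]),.03)]
S=4
def render(c,model,p):
    m=np.zeros((384*S,512*S),np.uint8);a=R.from_euler('z',p[2]).as_matrix()
    for poly,h in model:
        P=np.vstack(prism(poly,h))@a.T+[p[0],p[1],0]
        q=cv2.convexHull((proj(c,P)*S+S/2).astype(np.float32)).round().astype(int)
        cv2.fillConvexPoly(m,q,1)
    return cv2.resize(m.astype(np.float32),(512,384),interpolation=cv2.INTER_AREA)
def fit(obs,model,p0):
    def f(v):
        p=[v[0]/10,v[1]/10,v[2]];s=0
        for c,m in obs:
            r=render(c,model,p);s+=1-np.minimum(r,m).sum()/np.maximum(r,m).sum()
        return s/len(obs)
    x0=np.array([p0[0]*10,p0[1]*10,p0[2]])
    r=minimize(f,x0,method="Nelder-Mead",options=dict(initial_simplex=x0+np.vstack([np.zeros(3),np.diag([.15,.15,.08])]),xatol=1e-3,fatol=1e-4))
    return np.array([r.x[0]/10,r.x[1]/10,r.x[2]]),r.fun
E
python3 - <<'E'
from h import *
c={n:camera_info(n) for n in("scene","side")}
M=lambda n,l:np.load(f"pics/{n}_{l}.npy").astype(np.float32)
im=cv2.imread("pics/scene0.png")
c2=read_camera("scene");m=[r for r in silhouettes("scene","fence")]
m=max(m,key=lambda r:r["pixels"].sum())["pixels"].astype(np.float32)
for l,mod,p0,ob in[("board",BOARD,(.57,.02,.35),[("scene",)]*1),]:
    for ns in(["scene"],["side"],["scene","side"]):
        p,f=fit([(c[n],M(n,l)) for n in ns],mod,p0);print(l,ns,p.round(4),np.degrees(p[2]).round(1),round(f,3))
pb=p
p,f=fit([(c["scene"],m)],FENCE,(.69,.08,.1));print("fence",p.round(4),np.degrees(p[2]).round(1),round(f,3))
for q,mod in((pb,BOARD),(p,FENCE)):
    r=cv2.resize((render(c["scene"],mod,q)*255).astype(np.uint8),None,fx=4,fy=4)
    im2=cv2.resize(im,None,fx=4,fy=4,interpolation=2) if mod is BOARD else im2
    cv2.drawContours(im2,cv2.findContours((r>127).astype(np.uint8),0,1)[0],-1,(0,255,0),1)
cv2.imwrite("pics/fit.png",im2[600:1180,740:1280])
a=R.from_euler('z',p[2]).as_matrix()[:2,:2];print("corner",p[:2]+a@[0,.13],"target",p[:2]+a@[-.048,.06],"board in fence",a.T@(pb[:2]-p[:2]),np.degrees(pb[2]-p[2]))
c0=camera_info("wrist");print(c0["xyz"],camR(c0)[:,2]);cv2.imwrite("pics/w0.png",read_camera("wrist"))
print(get_state()["clock"])
E
```

```text
board ['scene'] [ 0.565   0.0132 -0.4445] -25.5 0.057
board ['side'] [ 0.5651  0.0151 -0.4353] -24.9 0.032
board ['scene', 'side'] [ 0.5654  0.0148 -0.4325] -24.8 0.047
fence [ 0.7076  0.0738 -0.2285] -13.1 0.095
corner [0.73710068 0.20044288] target [0.67448966 0.14313789] board in fence [-0.12520498 -0.08975511] -11.685173423531266
[0.57500404 0.08173333 0.37455775] [-8.43486289e-04 -3.16272765e-01 -9.48667922e-01]
0.85
```

View pics/fit.png

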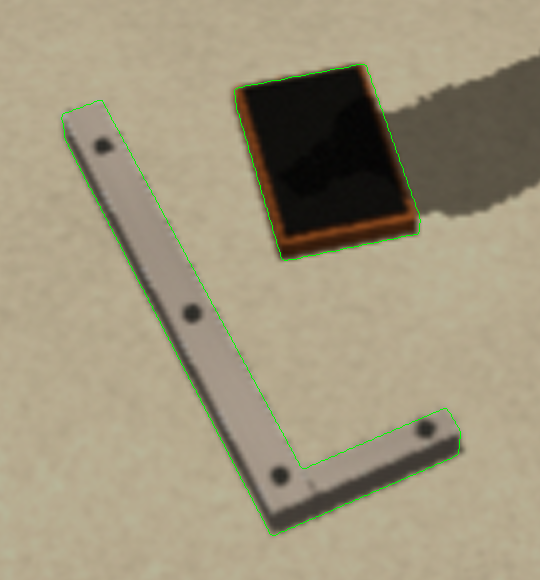

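View pics/w0.png

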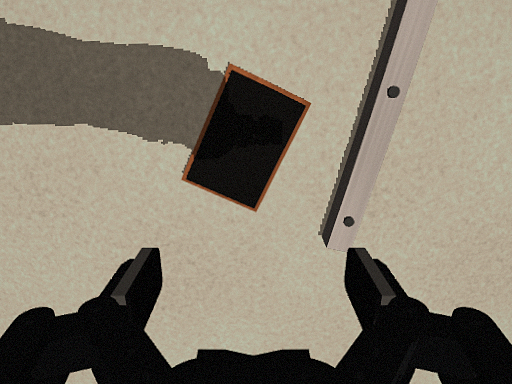

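Both outlines fit closely. The fence is turned -13° and the board needs about +12° of turn, +77 mm across and +150 mm along. I'll place the half-open fingers behind the board's robot-side long edge, with the jaw line parallel to the bar.

Request:
send_rows(
  series=[4.1, -10.1, 10, 0, 0, -77, 0.5, 4.1, -10.1, 10, 0, 0, -77, 0.5, 4.1, -10.1, 10, 0, 0, -77, 0.5, 4.1, -10.1, 10, 0, 0, -77, 0.5, 4.1, -10.1, 10, 0, 0, -77, 0.5, 4.1, -10.1, 10, 0, 0, -77, 0.5, 4.1, -10.1, 10, 0, 0, -77, 0.5, 4.1, -10.1, 10, 0, 0, -77, 0.5, 4.1, -10.1, 10, 0, 0, -77, 0.5, 4.1, -10.1, 10, 0, 0, -77, 0.5],
)

```text
clock: 1.68
tcp_pos: [0.4741, 0.041, 0.1314]
orientation: [0.0, 0.157, 0.988, 0.0]
wrist_force: [0.3, 0.2, 1.1]
finger_gap: 0.0426
```

Request:
send_rows(
  series=[0, 0, 3, 0, 0, -5, 0.5, 0, 0, 6, 0, 0, -5, 0.5, 0, 0, 9, 0, 0, -5, 0.5, 0, 0, 11, 0, 0, -5, 0.5, 0, 0, 12, 0, 0, -5, 0.5, 0, 0, 12.6, 0, 0, -5, 0.5, 0, 0, 12.6, 0, 0, -5, 0.5],
)

```text
clock: 2.27
tcp_pos: [0.4732, 0.0411, 0.0042]
orientation: [-0.001, 0.117, 0.993, -0.0]
wrist_force: [0.1, 0.2, 0.3]
finger_gap: 0.0429
```

```bash
python3 - <<'E'
from h import *
s=get_state();print(s["clock"],s["tcp_pos"],s["wrist_force"],R.from_quat(s["orientation"][[1,2,3,0]]).as_matrix().round(3))
cv2.imwrite("pics/w1.png",read_camera("wrist"))
E
```

```text
2.2667 [0.4731864  0.04105756 0.00423637] [0.14457847 0.17211801 0.27902256] [[-0.973  0.231 -0.002]
 [ 0.231  0.973  0.   ]
 [ 0.002 -0.    -1.   ]]
```

View pics/w1.png

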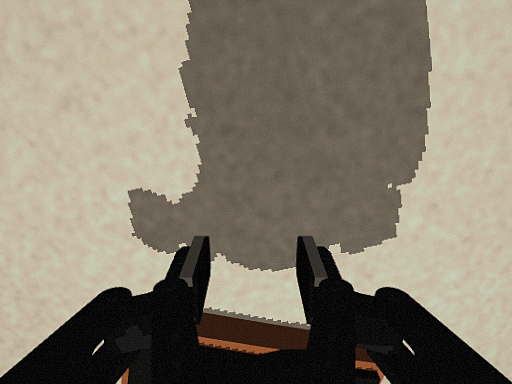

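The fingers stand clear behind the board's edge at about (255,330). Now I push slowly towards the bar, along tool -x.

Request:
send_rows(
  series=[-0.5, 0, 0, 0, 0, 0, 0.5, -1, 0, 0, 0, 0, 0, 0.5, -1.4, 0, 0, 0, 0, 0, 0.5, -1.8, 0, 0, 0, 0, 0, 0.5, -2.1, 0, 0, 0, 0, 0, 0.5, -2.4, 0, 0, 0, 0, 0, 0.5, -2.7, 0, 0, 0, 0, 0, 0.5, -3, 0, 0, 0, 0, 0, 0.5, -3.3, 0, 0, 0, 0, 0, 0.5, -3.6, 0, 0, 0, 0, 0, 0.5],
)

```text
clock: 3.15
tcp_pos: [0.5065, 0.0328, 0.0048]
orientation: [-0.003, 0.117, 0.993, -0.0]
wrist_force: [-6.5, 0.8, 3.7]
finger_gap: 0.0428
```

Request:
send_rows(
  series=[-0.3, 0, 0, 0, 0, 0, 0.5, -0.6, 0, 0, 0, 0, 0, 0.5, -0.9, 0, 0, 0, 0, 0, 0.5, -1.2, 0, 0, 0, 0, 0, 0.5, -1.5, 0, 0, 0, 0, 0, 0.5, -1.8, 0, 0, 0, 0, 0, 0.5, -2.1, 0, 0, 0, 0, 0, 0.5, -2.4, 0, 0, 0, 0, 0, 0.5, -2.7, 0, 0, 0, 0, 0, 0.5, -3, 0, 0, 0, 0, 0, 0.5],
)

```text
clock: 3.98
tcp_pos: [0.5356, 0.0257, 0.0048]
orientation: [-0.003, 0.117, 0.993, -0.0]
wrist_force: [-5.5, -0.5, 4.9]
finger_gap: 0.0426
```

```bash
cat > chk.py <<'E'
from h import *
import sys
c={n:camera_info(n) for n in("scene","side")};F=np.array([.7076,.0738,-.2285])
a=R.from_euler('z',F[2]).as_matrix()[:2,:2]
g=[float(v) for v in sys.argv[1:4]]
s=get_state();print("clock",s["clock"],"tcp",s["tcp_pos"].round(4),"tcp in fence",(a.T@(s["tcp_pos"][:2]-F[:2])).round(4),"F fence",(a.T@s["wrist_force"][:2]).round(1))
g0=np.r_[F[:2]+a@g[:2],F[2]+np.radians(g[2])]
for n in c:
    cv2.imwrite(f"pics/{n}_last.png",read_camera(n));r=silhouettes(n,"board")
    if not r: print(n,"none");continue
    p,f=fit([(c[n],r[0]["pixels"].astype(np.float32))],BOARD,g0);print(n,r[0]["p"],"board in fence",(a.T@(p[:2]-F[:2])).round(4),np.degrees(p[2]-F[2]).round(1),"cost",round(f,3))
E
python3 chk.py -.1 -.09 -4
```

```text
clock 3.9833 tcp [0.5356 0.0257 0.0048] tcp in fence [-0.1566 -0.0858] F fence [-5.2 -1.7]
scene 0.75 board in fence [-0.096  -0.0837] -4.5 cost 0.037
side 0.69 board in fence [-0.0903 -0.0802] -7.2 cost 0.219
```

Request:
send_rows(
  series=[-0.3, 0, 0, 0, 0, 0, 0.5, -0.6, 0, 0, 0, 0, 0, 0.5, -0.9, 0, 0, 0, 0, 0, 0.5, -1.2, 0, 0, 0, 0, 0, 0.5, -1.5, 0, 0, 0, 0, 0, 0.5, -1.8, 0, 0, 0, 0, 0, 0.5, -2.1, 0, 0, 0, 0, 0, 0.5, -2.4, 0, 0, 0, 0, 0, 0.5, -2.7, 0, 0, 0, 0, 0, 0.5, -3, 0, 0, 0, 0, 0, 0.5],
)

```text
clock: 5.02
tcp_pos: [0.5678, 0.0187, 0.0053]
orientation: [0.0, 0.116, 0.993, 0.0]
wrist_force: [-1.7, 1.0, -0.4]
finger_gap: 0.0428
```

Request:
send_rows(
  series=[-0.2, 0, 0, 0, 0, 0, 0.5, -0.4, 0, 0, 0, 0, 0, 0.5, -0.6, 0, 0, 0, 0, 0, 0.5, -0.8, 0, 0, 0, 0, 0, 0.5, -1, 0, 0, 0, 0, 0, 0.5, -1.1, 0, 0, 0, 0, 0, 0.5],
)

```text
clock: 5.52
tcp_pos: [0.5786, 0.0161, 0.0054]
orientation: [0.0, 0.117, 0.993, -0.0]
wrist_force: [-2.0, 0.2, -1.1]
finger_gap: 0.0428
```

```bash
python3 chk.py -.055 -.085 -1
```

```text
clock 5.5167 tcp [0.5786 0.0161 0.0054] tcp in fence [-0.1126 -0.0854] F fence [-2.  -0.2]
scene 0.76 board in fence [-0.054  -0.0799] -0.8 cost 0.048
side 0.67 board in fence [-0.0509 -0.079 ] -3.0 cost 0.255
```

Request:
send_rows(
  series=[-0.1, 0, 0, 0, 0, 0, 0.5, -0.2, 0, 0, 0, 0, 0, 0.5, -0.3, 0, 0, 0, 0, 0, 0.5, -0.4, 0, 0, 0, 0, 0, 0.5],
)

```text
clock: 6.05
tcp_pos: [0.58, 0.0158, 0.0055]
orientation: [-0.002, 0.116, 0.993, 0.0]
wrist_force: [-6.2, 2.4, 4.3]
finger_gap: 0.0426
```

Request:
send_rows(
  series=[-0.1, 0, 0, 0, 0, 0, 0.5, -0.2, 0, 0, 0, 0, 0, 0.5],
)

```text
clock: 6.22
tcp_pos: [0.5819, 0.0154, 0.0054]
orientation: [-0.002, 0.116, 0.993, 0.0]
wrist_force: [-9.3, 1.9, 8.9]
finger_gap: 0.0429
```

Request:
send_rows(
  series=[-0.1, 0, 0, 0, 0, 0, 0.5, -0.2, 0, 0, 0, 0, 0, 0.5, -0.2, 0, 0, 0, 0, 0, 0.5],
)

```text
clock: 6.47
tcp_pos: [0.5819, 0.0154, 0.0053]
orientation: [-0.004, 0.116, 0.993, 0.0]
wrist_force: [-12.0, 2.9, 11.5]
finger_gap: 0.043
```

```bash
python3 chk.py -.05 -.085 0
```

```text
clock 6.4667 tcp [0.5819 0.0154 0.0053] tcp in fence [-0.1092 -0.0854] F fence [-12.3   0.1]
scene 0.85 board in fence [-0.0521 -0.0812] -1.5 cost 0.09
side 0.56 board in fence [-0.0473 -0.0811] -3.1 cost 0.252
```

The board is against the bar: the TCP has stalled and the force is rising to 12 N. I back off, lift clear, turn 90° and go behind the board's near end.

Request:
send_rows(
  series=[0.5, 0, 0, 0, 0, 0, 0.5, 1.5, 0, 0, 0, 0, 0, 0.5, 3, 0, 0, 0, 0, 0, 0.5, 3, 0, -3, 0, 0, 5, 0.4, 3, -2, -6, 0, 0, 12, 0.4, 2, -5, -8, 0, 0, 19, 0.4, -1, -8, -8, 0, 0, 26, 0.4, -4, -10, -8, 0, 0, 33, 0.4, -5, -10, -8, 0, 0, 40, 0.4, -5, -10, -8, 0, 0, 47, 0.4],
)

```text
clock: 7.5
tcp_pos: [0.6155, -0.0978, 0.0863]
orientation: [0.003, 0.507, 0.862, 0.001]
wrist_force: [0.0, 0.2, -0.3]
finger_gap: 0.0345
```

Request:
send_rows(
  series=[0, 0, 0, 0, 0, 43, 0.4, 0, 0, 0, 0, 0, 43, 0.4, 0, 0, 0, 0, 0, 43, 0.4, 0, 0, 0, 0, 0, 43, 0.4, 0, 0, 0, 0, 0, 43, 0.4, 0, 0, 0, 0, 0, 43, 0.4, 0, 0, 0, 0, 0, 43, 0.4, 0, 0, 0, 0, 0, 43, 0.4],
)

```text
clock: 8.17
tcp_pos: [0.6122, -0.0948, 0.0857]
orientation: [0.001, 0.784, 0.621, 0.001]
wrist_force: [0.2, -0.5, 0.2]
finger_gap: 0.0337
```

```bash
python3 chk.py -.05 -.085 0; python3 - <<'E'
from h import *
s=get_state();print(R.from_quat(s["orientation"][[1,2,3,0]]).as_matrix().round(3),s["joint_pos"].round(2))
a=cv2.imread("pics/side_last.png")[110:260,180:360];b=read_camera("wrist")
cv2.imwrite("pics/c2.png",np.hstack([cv2.resize(a,(460,384)),b[:, 90:430]]))
E
```

```text
clock 8.1667 tcp [ 0.6122 -0.0948  0.0857] tcp in fence [-0.0547 -0.1858] F fence [ 0.3 -0.4]
scene 0.94 board in fence [-0.0542 -0.0797] -1.5 cost 0.09
side 0.94 board in fence [-0.0516 -0.0809] 0.2 cost 0.369
[[ 0.23   0.973  0.001]
 [ 0.973 -0.23  -0.   ]
 [-0.     0.001 -1.   ]] [-0.28  0.47 -0.08  1.01 -0.    1.52]
```

View pics/c2.png

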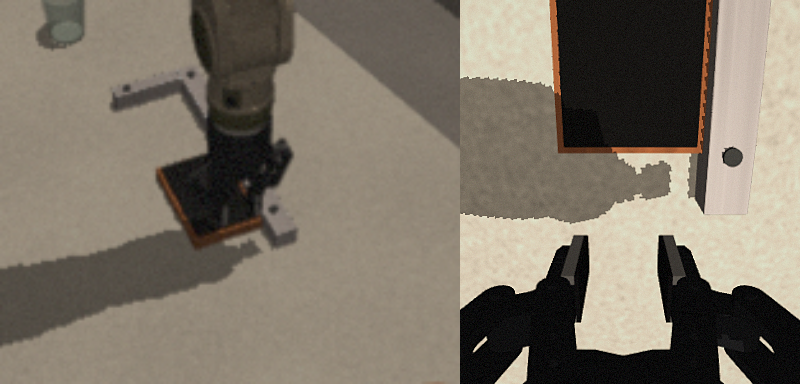

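The board's long edge lies along the bar, from about (708,0) to (700,150) in the right half. The open finger linkages reach near the bar, so I narrow the fingers and shift 6 mm away from it before going down.

Request:
send_rows(
  series=[0, -0.6, 0, 0, 0, 0, 0.2, 0, -0.6, 0, 0, 0, 0, 0.2, 0, -0.6, 3, 0, 0, 0, 0.2, 0, -0.6, 5, 0, 0, 0, 0.2, 0, -0.6, 6.5, 0, 0, 0, 0.2, 0, -0.6, 7.5, 0, 0, 0, 0.2, 0, -0.6, 7.9, 0, 0, 0, 0.2, 0, -0.6, 7.9, 0, 0, 0, 0.2],
)

```text
clock: 9.08
tcp_pos: [0.6049, -0.0929, 0.0055]
orientation: [-0.001, 0.785, 0.62, -0.0]
wrist_force: [0.3, -0.3, 0.1]
finger_gap: 0.017
```

Request:
send_rows(
  series=[0.4, 0, 0, 0, 0, 0, 0.2, 0.8, 0, 0, 0, 0, 0, 0.2, 1.2, 0, 0, 0, 0, 0, 0.2, 1.6, 0, 0, 0, 0, 0, 0.2, 1.9, 0, 0, 0, 0, 0, 0.2, 2.2, 0, 0, 0, 0, 0, 0.2, 2.5, 0, 0, 0, 0, 0, 0.2, 2.8, 0, 0, 0, 0, 0, 0.2, 3.1, 0, 0, 0, 0, 0, 0.2, 3.4, 0, 0, 0, 0, 0, 0.2],
)

```text
clock: 9.92
tcp_pos: [0.6133, -0.0611, 0.0067]
orientation: [0.001, 0.785, 0.62, -0.001]
wrist_force: [-1.4, -5.6, 2.0]
finger_gap: 0.0168
```

Request:
send_rows(
  series=[0.4, 0, 0, 0, 0, 0, 0.2, 0.8, 0, 0, 0, 0, 0, 0.2, 1.2, 0, 0, 0, 0, 0, 0.2, 1.6, 0, 0, 0, 0, 0, 0.2, 2, 0, 0, 0, 0, 0, 0.2, 2.4, 0, 0, 0, 0, 0, 0.2, 2.8, 0, 0, 0, 0, 0, 0.2, 3.2, 0, 0, 0, 0, 0, 0.2, 3.6, 0, 0, 0, 0, 0, 0.2, 4, 0, 0, 0, 0, 0, 0.2],
)

```text
clock: 10.75
tcp_pos: [0.6224, -0.0224, 0.0066]
orientation: [0.001, 0.785, 0.619, -0.001]
wrist_force: [-3.1, -5.5, 3.2]
finger_gap: 0.0169
```

```bash
python3 chk.py -.05 -.03 0
```

```text
clock 10.75 tcp [ 0.6224 -0.0224  0.0066] tcp in fence [-0.0612 -0.113 ] F fence [-1.7 -6.1]
scene 0.75 board in fence [-0.052 -0.031] -1.6 cost 0.086
side 0.59 board in fence [-0.0507 -0.03  ] 0.2 cost 0.772
```

Request:
send_rows(
  series=[0.4, 0, 0, 0, 0, 0, 0.2, 0.8, 0, 0, 0, 0, 0, 0.2, 1.2, 0, 0, 0, 0, 0, 0.2, 1.6, 0, 0, 0, 0, 0, 0.2, 2, 0, 0, 0, 0, 0, 0.2, 2.4, 0, 0, 0, 0, 0, 0.2, 2.8, 0, 0, 0, 0, 0, 0.2, 3.2, 0, 0, 0, 0, 0, 0.2, 3.6, 0, 0, 0, 0, 0, 0.2, 4, 0, 0, 0, 0, 0, 0.2],
)

```text
clock: 11.78
tcp_pos: [0.6317, 0.0167, 0.0065]
orientation: [0.001, 0.785, 0.62, -0.001]
wrist_force: [-2.6, -6.3, 4.4]
finger_gap: 0.0172
```

Request:
send_rows(
  series=[0.4, 0, 0, 0, 0, 0, 0.2, 0.8, 0, 0, 0, 0, 0, 0.2, 1.2, 0, 0, 0, 0, 0, 0.2, 1.6, 0, 0, 0, 0, 0, 0.2, 2, 0, 0, 0, 0, 0, 0.2, 2.4, 0, 0, 0, 0, 0, 0.2, 2.8, 0, 0, 0, 0, 0, 0.2, 3.2, 0, 0, 0, 0, 0, 0.2, 3.5, 0, 0, 0, 0, 0, 0.2, 3.8, 0, 0, 0, 0, 0, 0.2],
)

```text
clock: 12.62
tcp_pos: [0.6403, 0.0536, 0.0065]
orientation: [0.001, 0.785, 0.62, -0.001]
wrist_force: [-4.2, -5.8, 4.4]
finger_gap: 0.0172
```

```bash
python3 chk.py -.05 .045 0
```

```text
clock 12.6167 tcp [0.6403 0.0536 0.0065] tcp in fence [-0.0609 -0.0349] F fence [-2.8 -6.6]
scene 0.65 board in fence [-0.0543  0.0457] -1.4 cost 0.101
side 0.52 board in fence [-0.0545  0.0484] 2.3 cost 0.747
```

Request:
send_rows(
  series=[0.2, 0, 0, 0, 0, 0, 0.2, 0.4, 0, 0, 0, 0, 0, 0.2, 0.6, 0, 0, 0, 0, 0, 0.2, 0.8, 0, 0, 0, 0, 0, 0.2, 1, 0, 0, 0, 0, 0, 0.2],
)

```text
clock: 13.23
tcp_pos: [0.6426, 0.0633, 0.0065]
orientation: [0.001, 0.785, 0.62, -0.001]
wrist_force: [-2.3, -6.8, 4.0]
finger_gap: 0.0174
```

Request:
send_rows(
  series=[0.1, 0, 0, 0, 0, 0, 0.2, 0.2, 0, 0, 0, 0, 0, 0.2, 0.3, 0, 0, 0, 0, 0, 0.2, 0.4, 0, 0, 0, 0, 0, 0.2],
)

```text
clock: 13.57
tcp_pos: [0.6433, 0.0662, 0.0065]
orientation: [0.001, 0.785, 0.619, -0.002]
wrist_force: [-4.0, -11.9, 5.7]
finger_gap: 0.0173
```

Request:
send_rows(
  series=[0.1, 0, 0, 0, 0, 0, 0.2, 0.2, 0, 0, 0, 0, 0, 0.2, 0.2, 0, 0, 0, 0, 0, 0.2],
)

```text
clock: 13.82
tcp_pos: [0.6433, 0.0662, 0.0065]
orientation: [0.002, 0.785, 0.619, -0.003]
wrist_force: [-5.5, -15.2, 6.6]
finger_gap: 0.017
```

The board has stalled against the end stop at 15 N. Next I withdraw and go round to press the long edge once more.

Request:
send_rows(
  series=[-0.5, 0, 0, 0, 0, 0, 0.2, -1.5, 0, 0, 0, 0, 0, 0.2, -3, 0, -1, 0, 0, 0, 0.2, -3, 0, -4, 0, 0, -7, 0.2, -3, -2, -7, 0, 0, -14, 0.5, 0, -5, -8, 0, 0, -21, 0.5, 4, -8, -8, 0, 0, -28, 0.5, 7, -8, -8, 0, 0, -35, 0.5, 7, -8, -8, 0, 0, -42, 0.5, 7, -8, -8, 0, 0, -49, 0.5],
)

```text
clock: 14.65
tcp_pos: [0.5825, 0.1591, 0.0874]
orientation: [0.0, 0.452, 0.892, 0.001]
wrist_force: [0.2, -0.3, -0.1]
finger_gap: 0.0428
```

Request:
send_rows(
  series=[0, 0, 0, 0, 0, -41, 0.5, 0, 0, 0, 0, 0, -41, 0.5, 0, 0, 0, 0, 0, -41, 0.5, 0, 0, 0, 0, 0, -41, 0.5, 0, 0, 0, 0, 0, -41, 0.5, 0, 0, 0, 0, 0, -41, 0.5, 0, 0, 0, 0, 0, -41, 0.5, 0, 0, 0, 0, 0, -41, 0.5],
)

```text
clock: 15.32
tcp_pos: [0.5829, 0.1566, 0.0868]
orientation: [0.0, 0.118, 0.993, 0.0]
wrist_force: [0.6, 0.2, 0.4]
finger_gap: 0.0429
```

```bash
python3 chk.py -.05 .06 0;python3 - <<'E'
from h import *
s=get_state();print(R.from_quat(s["orientation"][[1,2,3,0]]).as_matrix().round(3))
a=cv2.imread("pics/scene_last.png")[160:290,190:310];b=read_camera("wrist")
cv2.imwrite("pics/c3.png",np.hstack([cv2.resize(a,(354,384),interpolation=2),b[:,30:470]]))
E
```

```text
clock 15.3167 tcp [0.5829 0.1566 0.0868] tcp in fence [-0.1402  0.0524] F fence [0.6 0.4]
scene 0.72 board in fence [-0.0508  0.0469] -1.5 cost 0.154
side 0.72 board in fence [-0.0507  0.0592] -0.3 cost 0.046
[[-0.973  0.233  0.   ]
 [ 0.233  0.973  0.   ]
 [-0.     0.    -1.   ]]
```

View pics/c3.png

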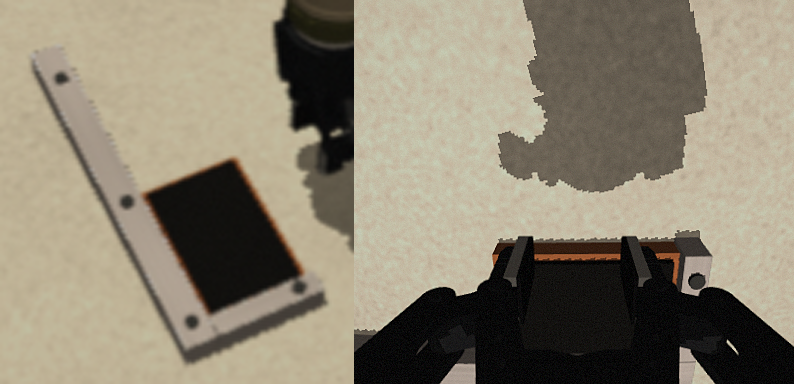

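It looks seated in the corner. I'll press once more towards the bar, gently, with two fingers, to take out any small gap.

Request:
send_rows(
  series=[0, -0.8, 3, 0, 0, 0, 0.4, 0, -0.8, 5.5, 0, 0, 0, 0.4, 0, -0.8, 7, 0, 0, 0, 0.4, 0, -0.8, 7.8, 0, 0, 0, 0.4, 0, -0.8, 8.1, 0, 0, 0, 0.4, -0.5, -0.8, 8.1, 0, 0, 0, 0.4, -1, -0.8, 8.1, 0, 0, 0, 0.4, -1.5, -0.8, 8.1, 0, 0, 0, 0.4, -2, -0.8, 8.1, 0, 0, 0, 0.4, -2.5, -0.8, 8.1, 0, 0, 0, 0.4],
)

```text
clock: 16.4
tcp_pos: [0.6069, 0.1433, 0.0063]
orientation: [0.001, 0.117, 0.993, 0.0]
wrist_force: [0.2, 0.8, -0.3]
finger_gap: 0.0343
```

Request:
send_rows(
  series=[-0.1, 0, 0, 0, 0, 0, 0.4, -0.2, 0, 0, 0, 0, 0, 0.4, -0.3, 0, 0, 0, 0, 0, 0.4, -0.4, 0, 0, 0, 0, 0, 0.4, -0.5, 0, 0, 0, 0, 0, 0.4, -0.6, 0, 0, 0, 0, 0, 0.4, -0.7, 0, 0, 0, 0, 0, 0.4],
)

```text
clock: 16.98
tcp_pos: [0.6112, 0.142, 0.0052]
orientation: [-0.001, 0.116, 0.993, 0.0]
wrist_force: [-4.6, 0.9, 3.5]
finger_gap: 0.0343
```

Request:
send_rows(
  series=[-0.1, 0, 0, 0, 0, 0, 0.4, -0.2, 0, 0, 0, 0, 0, 0.4, -0.3, 0, 0, 0, 0, 0, 0.4, -0.4, 0, 0, 0, 0, 0, 0.4, -0.4, 0, 0, 0, 0, 0, 0.4],
)

```text
clock: 17.4
tcp_pos: [0.6113, 0.142, 0.0051]
orientation: [-0.004, 0.116, 0.993, 0.0]
wrist_force: [-12.8, 2.1, 10.0]
finger_gap: 0.0341
```

```bash
python3 chk.py -.05 .06 0
```

```text
clock 17.4 tcp [0.6113 0.142  0.0051] tcp in fence [-0.1092  0.0446] F fence [-13.   -0.8]
scene 0.97 board in fence [-0.0514  0.0468] -2.5 cost 0.176
side 0.7 board in fence [-0.0481  0.0591] -2.4 cost 0.239
```

The TCP stalled at the same -0.1092 as in the first press, so the edge is flush. Now I retreat and look from above.

Request:
send_rows(
  series=[0.4, 0, 0, 0, 0, 0, 0.4, 1.2, 0, 0, 0, 0, 0, 0.4, 2.5, 0, 0, 0, 0, 0, 0.4, 4, 0, -1, 0, 0, 0, 0.4, 5.5, 0, -4, 0, 0, 0, 0.4, 6, 0, -8, 0, 0, 0, 0.4, 6, 0, -12, 0, 0, 0, 0.4, 6, 0, -16, 0, 0, 0, 0.4, 6, 0, -18, 0, 0, 0, 0.4, 6, 0, -18, 0, 0, 0, 0.4],
)

```text
clock: 18.43
tcp_pos: [0.5611, 0.1552, 0.1918]
orientation: [0.006, 0.117, 0.993, 0.001]
wrist_force: [1.3, -0.0, 0.4]
finger_gap: 0.0342
```

Request:
send_rows(
  series=[0, -4, 0, 0, 0, 35, 0.4, 0, -8, 0, 0, 0, 75, 0.4, 0, -12, 0, 0, 0, 75, 0.4, 0, -15, 0, 0, 0, 75, 0.4, 0, -15, 0, 0, 0, 75, 0.4, 0, -15, 0, 0, 0, 75, 0.4, 0, -15, 0, 0, 0, 75, 0.4, 0, -15, 0, 0, 0, 75, 0.4, 0, -15, 0, 0, 0, 75, 0.4, 0, -15, 0, 0, 0, 75, 0.4],
)

```text
clock: 19.27
tcp_pos: [0.5225, 0.0086, 0.1842]
orientation: [-0.0, 0.678, 0.735, -0.0]
wrist_force: [0.3, 0.7, 0.2]
finger_gap: 0.0342
```

```bash
python3 chk.py -.05 .06 0;python3 - <<'E'
from h import *
a=cv2.imread("pics/scene_last.png")[160:290,190:310];b=read_camera("wrist")
c=camera_info("wrist");print(proj(c,[[.737,.2,0]]))
for l,M in(("board",BOARD),("fence",FENCE)):
    r=silhouettes("wrist",l)
    if r:
        p,f=fit([(c,r[0]["pixels"].astype(np.float32))],M,(.674,.143,-.2285) if l=="board" else (.7076,.0738,-.2285));print(l,r[0]["p"],p,np.degrees(p[2]),f)
cv2.imwrite("pics/c4.png",np.hstack([cv2.resize(a,(288,312),interpolation=2),b[:312]]))
E
```

```text
clock 19.2667 tcp [0.5225 0.0086 0.1842] tcp in fence [-0.1655 -0.1054] F fence [0.1 0.7]
scene 0.73 board in fence [-0.0525  0.0478] -0.6 cost 0.137
side 0.75 board in fence [-0.0488  0.0597] -1.1 cost 0.258
[[499.02781562 -14.53526292]]
board 0.91 [ 0.67235864  0.14319898 -0.2317139 ] -13.276228612314904 0.010591864585876465
fence 0.76 [ 0.71269034  0.07381221 -0.26956738] -15.445073027512583 0.08687698841094971
```

View pics/c4.png

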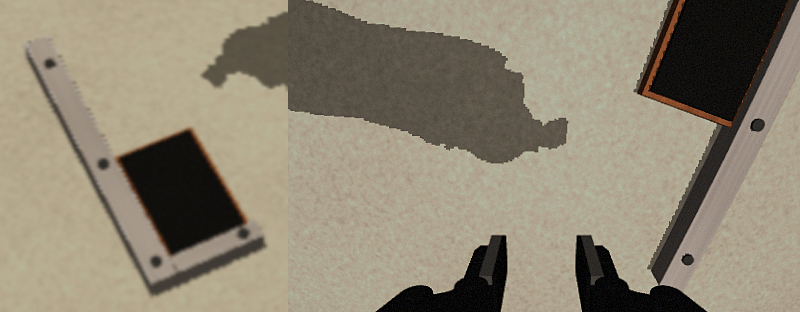

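The long edge is flush. One closer look at the end stop.

Request:
send_rows(
  series=[3, 2, 0, 0, 0, 0, 0.4, 6, 4, 0, 0, 0, 0, 0.4, 9, 6, 0, 0, 0, 0, 0.4, 12, 8, 0, 0, 0, 0, 0.4, 12, 9, 0, 0, 0, 0, 0.4, 12, 9, 0, 0, 0, 0, 0.4, 12, 9, 0, 0, 0, 0, 0.4],
)

```text
clock: 20.2
tcp_pos: [0.602, 0.1365, 0.1847]
orientation: [-0.0, 0.675, 0.738, -0.0]
wrist_force: [0.3, 0.9, 0.4]
finger_gap: 0.0343
```

```bash
python3 - <<'E'
from h import *
b=read_camera("wrist");c=camera_info("wrist");print(get_state()["clock"],proj(c,[[.737,.2,0],[.674,.143,.024]]))
r=silhouettes("wrist","board")
if r:
    p,f=fit([(c,r[0]["pixels"].astype(np.float32))],BOARD,(.674,.143,-.2285));print(p,np.degrees(p[2]),f)
cv2.imwrite("pics/c5.png",cv2.resize(b,(800,600),interpolation=2))
E
```

```text
20.25 [[393.31308335 110.97699614]
 [328.24489773 166.19944889]]
[ 0.67112532  0.14256591 -0.23213313] -13.300248483925444 0.012139379978179932
```

View pics/c5.png

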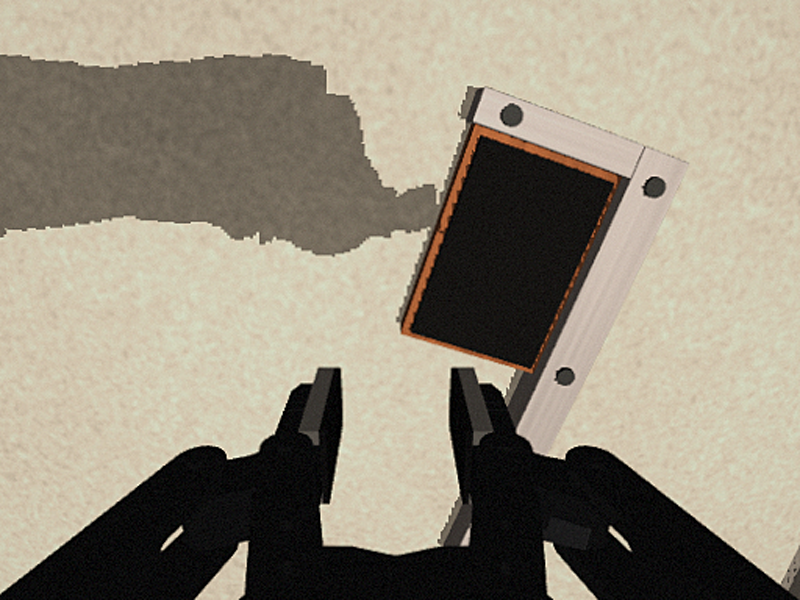

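```bash
python3 - <<'E'
from h import *
b=cv2.imread("pics/c5.png");b=cv2.resize(b,(512,384),interpolation=cv2.INTER_AREA)
b=read_camera("wrist");cv2.imwrite("pics/w5.png",b)
o=cv2.resize(b[85:250,280:440],None,fx=3.6,fy=3.6,interpolation=cv2.INTER_NEAREST)
o=cv2.convertScaleAbs(o,alpha=1.5,beta=20);cv2.imwrite("pics/c6.png",o);print(o.shape)
E
```

```text
(594, 576, 3)
```

View pics/c6.png

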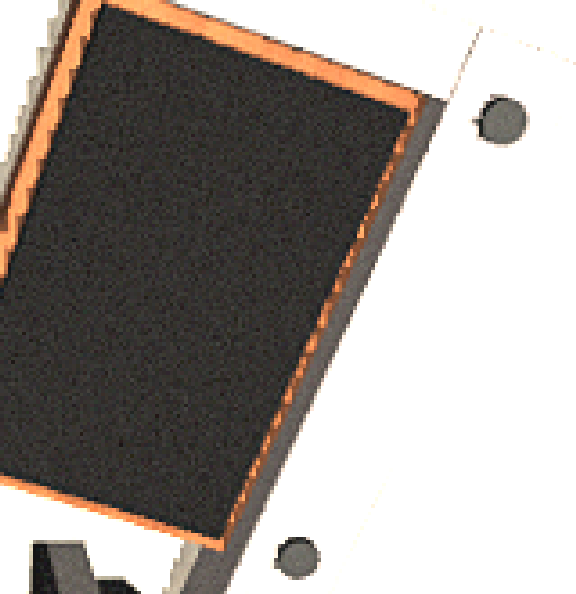

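```bash
python3 - <<'E'
from h import *
c=camera_info("wrist")
P=lambda L,z: ray(c,np.array(L)/3.6+[279.6,84.6],z)[:,:2]
bar=P([(447,100),(228,590)],.03);brd=P([(425,97),(225,548)],.018);stop=P([(175,2),(420,93)],.03);end=P([(130,2),(425,97)],.018);near=P([(0,478),(222,548)],.018)
u=bar[0]-bar[1];u/=np.linalg.norm(u);n=np.array([u[1],-u[0]])
ang=lambda q:np.degrees(np.arctan2(*(q[0]-q[1])))
print("bar ang",ang(bar),"board",ang(brd),"stop",ang(stop[::-1])-90,"end",ang(end[::-1])-90)
print("gap to bar mm",(bar[0]-brd)@n*1e3,"gap to stop mm",(stop.mean(0)-end)@u*1e3,"stop - near end (140)",(stop.mean(0)-near)@u*1e3)
E
```

```text
bar ang 12.541062802521859 board 12.703441905535378 stop 13.491317557550559 end 11.242729377547349
gap to bar mm [0.38243402 0.77601225] gap to stop mm [2.41614347 0.52917682] stop - near end (140) [137.99744666 139.67095795]
```

Within pixel accuracy the gaps to the bar and the stop are about 0.5 mm or less, and the hand is 0.18 m up and clear.

```bash
python3 -c "
from h import *
s=get_state();print(s['clock'],s['tcp_pos'],s['wrist_force']);print(hand_in())"
```

```text
20.35 [0.60138853 0.13533043 0.18530211] [-0.06433514  0.65026866 -0.20421073]
the job is handed in; nothing more can be done
None
```

The board is seated square in the corner of the fence, and I handed the job in at 20.4 s with the hand about 0.18 m above the bench, touching nothing.

I pushed the board with two fingers against the long bar, then along the bar to the end stop, then pressed it once more towards the bar. The forces read after each move were at most about 18 N. I kept the arm away from the bystanders, but did not check their poses again at the end.

**Bar:** both presses stalled at the same finger position. The last close view puts the gap at about 0.4–0.8 mm, with the angles within 0.2°.

**End stop:** the push stalled there at about 15 N. Measured from the board's near end, the gap comes out at zero or slightly below. The far-edge points disagreed (0.5 and 2.4 mm) because that edge spans few pixels.

**Overall position:** the wrist-camera fits put the board's centre within 2–3.5 mm of the seated position and its angle within 0.2°. The scene and side camera fits disagreed more: the scene camera was about 12 mm off along the bar. I put less weight on them because the fence and arm hide part of the board from those cameras and their fits were poorer.

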